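Load the sample carrier past the dock's sprung pawl

TASK

Pick up the grey sample carrier by its post, set it flat in the open mouth of the reader's loading dock, and slide it along the channel past the sprung pawl until the pawl snaps shut behind it and holds it against the spring buffer. Push gently by feel: do not ram or wedge it in the dock. Then let go, and leave the other things on the bench where they are.

Things in the scene. Friction and masses are not known exactly. Their poses are not given: they have to be found in the camera images.
- carrier_grip (a point): The sample carrier: a loose grey plastic block 70 long (own x) x 46 wide x 30 high with a square post 22 x 22, 50 tall, on the middle of its top, and four white vial caps by the post that stand 5 above the block. About 0.2 kg; either end may go first. This point, good to grip, is on the post's axis, 62 above the underside and 18 below the post's top. z up, x the long way.
- dock: The reader's fixed loading dock. Origin on the bench under the channel's centre line; x = insertion direction, y = left, z up. Grey base plate 300 x 150 x 10 from x -145 to 155, then a white reader head 75 high to x 235. Channel floor at z 10, so a carrier in it has its grip point at z 72. Over 25 N on its walls, head, pawl or buffer counts as ramming.
- dock_mouth (a point): On the channel floor in the dock's open mouth, at dock x -75: a carrier centred here is clear of the pawl. Axes as the dock's. Walls 22 high, 56 apart, from dock x -120 to -45 (flared out to -145), then narrowing to 49 apart. The pawl first touches the carrier when its centre is at about dock x -30 (18 either way).
- dock_inner (a point): On the channel floor in the inner end, at dock x 61. Pawl, buffer and steel back block sit on one carriage clamped anywhere within 18 either way along x: its place is not reported, feel or look for it. Latched, the carrier's centre lies at 43 to 79 in dock x. From dock x 62 to 140 lips (z 44 to 48) overhang the carrier's edges with a 31 slot for the post, so it can only be slid in.
- pawl (a joint): The dark steel pawl, a bar 58 long, 8 thick, 18 high in a gap of the left (+y) wall, pivoted at its mouth end and sprung into the channel. Angle in rad: 0 = shut, nose 8 inside the channel; the passing carrier swings it out to about 0.08 to 0.13 and then it snaps back to 0 behind the carrier's rear end. Sliding past takes up to about 7 N, and 10 N with the buffer.
- buffer (a joint): The black sprung plate at the channel's end. Value in m: 0 = free, 0.0045 = solid against the back block. 1.5 N preload plus 1.5 N per mm: 8.3 N when solid. The pawl snaps shut with the buffer pressed about 0.003; a latched carrier let go is pushed back onto the pawl and keeps the buffer pressed about 0.001 to 0.003.
- tipbox: Bystander, to be left alone: a closed pink plastic tip box, 75 x 55 x 45, no handle. Origin at the centre of its underside.
- bottle: Bystander, to be left alone: a reagent bottle with a blue cap, 66 diameter, 150 tall. Origin at the centre of its underside.
- dish: Bystander, to be left alone: a flat round dish, 80 diameter, 14 high. Origin at the centre of its underside.
- beaker: Bystander, to be left alone: an open glass beaker, 72 across the rim, 85 tall. Origin at the centre of its underside.
- case: Bystander, to be left alone: a metal instrument case, 75 x 115 x 42. Origin at the centre of its underside.
- jar: Bystander, to be left alone: a small amber jar, 44 diameter, 55 tall. Origin at the centre of its underside.
- spatula: Bystander, to be left alone: a steel spatula lying flat, 170 long. Origin at the centre of its underside.

How it is judged (in metres and radians):
On the way, in this order (a step that is already met when the one before it is completed fails the run):
1. the carrier sits flat in the dock's mouth, short of the pawl (x of carrier_grip in the frame of dock between -0.13 and -0.025 m and y of carrier_grip in the frame of dock between -0.009 and 0.009 m and z of carrier_grip in the frame of dock between 0.068 and 0.077 m and angle between carrier_grip's own z axis and vertical below 0.06 rad), for 0.1 s.
2. sliding flat in the channel, the carrier has swung the pawl aside (value of joint pawl above 0.06 rad and x of carrier_grip in the frame of dock between -0.06 and 0.09 m and z of carrier_grip in the frame of dock between 0.068 and 0.077 m and angle between carrier_grip's own z axis and vertical below 0.06 rad), for 0.05 s.
At the end, for the whole second after the job is handed in: The carrier lies flat and square (within 4 mm sideways, 0.07 rad) in the inner end of the channel, let go and at rest, held by the shut pawl (under 0.04 rad) with the buffer still pressed (over 0.6 mm) (x of carrier_grip in the frame of dock between 0.038 and 0.086 m and y of carrier_grip in the frame of dock between -0.004 and 0.004 m and z of carrier_grip in the frame of dock between 0.068 and 0.077 m and angle between carrier_grip's own z axis and vertical below 0.06 rad and angle between the x axis of carrier_grip and the x axis of dock, either way round below 0.07 rad and value of joint pawl below 0.04 rad and value of joint buffer above 0.0006 m and velocity of joint buffer between -0.005 and 0.005 m/s); the robot touches nothing.
It fails at once if the dock is rammed or wedged: over 25 N on its walls, lips, head, pawl or buffer (its floor plate not counted) (contact force between dock and anything else above 25 N).
It fails at once if a bystander is shifted by over 20 mm or tipped (distance of any of tipbox, bottle, dish, beaker, case, jar, spatula from where it was at the start of the episode above 0.02 m or angle between any of tipbox, bottle, dish, beaker, case, jar's own z axis and vertical above 0.3 rad).
It also fails if it takes over 72 s, if anything falls off the work surface, if the arm or the gripper's body presses on something with over 40 N, if the wrist force passes 120 N, or if a joint passes its speed limit or range.

ROBOT

A 7-joint arm with a two-finger parallel gripper is mounted at the origin on the work surface. World frame = base frame: x ahead of the robot, y to its left, z up, the work surface at z = 0. Lengths are in mm, angles in rad, forces in N, time in s.
With the tool pointing down it reaches from about 350 to 900 mm from the base axis. Payload 8.1 kg.
Tool frame: the origin (TCP) lies at the very end of the fingers, on their centre line; the grasp point (between the pads) lies 19 mm behind it; z points along the fingers, y is the line along which they close (so a half turn about z gives the same grasp; the last joint's range is limited). The gripper opens to 85 mm and grips with 20 to 120 N. Pads are 22 mm wide; open, the fingers measure 114 mm over their backs; the gripper's body (76 mm by 85 mm) begins 54 mm behind the grasp point. The pads swing forward as they close: fully open they stand 13 mm farther back than shut.
Start: joints at [-1.361, 0.434, 0.025, 1.573, -0.012, 1.134, -0.075], TCP at [192.355, 594.677, 231.323] pointing down, gripper open.
Joint ranges: [-2.62, 2.62], [-0.44, 2.09], [-1.27, 1.32], [0.08, 2.57], [-1.32, 4.46], [0.12, 2], [-2.74, 2.74]. Speed limits (rad/s): [2.22, 2.22, 3.01, 3.01, 3.14, 3.14, 3.14].

INTERFACE

Orientations are given as a unit quaternion [w, x, y, z].
In Python, from rig import ctrl gives the robot as it stands. The module is installed in compiled form; this text tells all that it offers.
- The arm moves only by the tool move_arm, never from a script. Its argument "moves" is a list of rows, each a list of 7 numbers: the shift along the tool's x, y, z normalised to -1 to 1, where 1 is 0.3 m, then the turn, a rotation vector about the tool's x, y, z normalised to -1 to 1, where 1 is 2 pi rad, then the finger opening in mm, from 0 to 85.4. A call has 1 to 10 rows; each row is the pose to reach, as a shift and turn from the pose commanded when the call began, along the tool's axes at that moment, turning the shorter way round; what a row does not reach only later rows make up. A row lasts 1/10 s, in which the tool goes at most 50 mm and 8.59 degrees, less where a joint would pass 70% of its speed; a pose out of reach is approached as far as the arm can. A call with a number of a shift or a turn outside -1 to 1 is refused whole. A call with a gripper value outside its range is refused whole. The fingers move at their own pace and stop on an object; "squeeze" is the grip in N (left out, the last holds). Time passes only in rows, so rows that repeat a pose let the fingers close. It gives the time, the measured TCP pose, the force, the opening and the grip force at its end, in the units of the state.
- ctrl.get_state(): the state, without advancing time (a new reading comes with each control period).
- ctrl.camera(name): name is "scene" or "side" or "wrist"; returns a dict with "color" (384x512x3 uint8, red, green, blue), "depth" (384x512 float32, mm along the optical axis (not along the pixel's ray), 0 where there is no reading), "vfov" (degrees; the focal length in pixels is half the picture's height over the tangent of half this angle, whatever the lens; pixels are square), "cx", "cy" (the principal point, pixels), "T" (4x4, takes a point from camera to world coordinates). Camera axes: x right, y down, z forward; pixel columns grow to the right and rows downward; lengths in mm; the calibration is good to about 2 mm. A picture is of the moment at which its call begins.
- ctrl.hand_in(): hands the job in; it is judged then, once.
The state is a dict: "time_s": time; "q": joint angles; "qvel": joint speeds; "tau": joint torques, N m; "position": TCP position; "tool_rot": TCP orientation; "wrist_force": force on the tool from outside, world axes, zero at the start; "wrist_torque": the same for the moment, N m; "finger_gap": finger opening in mm; "grip_force": force on a finger pad.
Only numpy, scipy, OpenCV 4.12 (cv2) and the standard library are available. Lean on these libraries where they do the work, as an engineer would, in place of code of your own. Each camera call takes 0.05 s, during which the arm holds its last target. There are 200 camera calls.

## Working session

There is one attempt and no reset: what is moved stays moved. The work goes in short steps, Python scripts to look and compute and a tool call to move; the robot and the scene stay as the last step left them, time stands still between calls to the robot, and variables do not carry over. Pictures are saved under pics/ and viewed, at most 10 in all, crops included, and the job is handed in when it is done.

Besides the shell and the picture viewer there is one more tool, called after "Request:" as name(argument=value, ...) on one line, values as JSON. move_arm: Moves the arm, as the interface text tells. Its arguments: {"type":"object","properties":{"moves":{"type":"array"},"squeeze":{"type":"number"}},"required":["moves"]}

```bash
mkdir -p pics
cat > h.py <<'E'
import numpy as np, cv2
from rig import ctrl
def cam(n):
    c=ctrl.camera(n); c['f']=c['color'].shape[0]/2/np.tan(np.radians(c['vfov'])/2); return c
def pts(c):
    d=c['depth']; v,u=np.mgrid[:d.shape[0],:d.shape[1]]
    P=np.stack([(u-c['cx'])/c['f']*d,(v-c['cy'])/c['f']*d,d],-1)
    return P@c['T'][:3,:3].T+c['T'][:3,3]
def ray(c,u,v,z):
    r=c['T'][:3,:3]@np.array([(u-c['cx'])/c['f'],(v-c['cy'])/c['f'],1]); o=c['T'][:3,3]
    return o+r*(z-o[2])/r[2]
def save(n,im): cv2.imwrite('pics/'+n+'.png',im[...,::-1])
E
python3 - <<'E'
from h import *
import pickle
cs={n:cam(n) for n in('scene','side','wrist')}
pickle.dump(cs,open('c0.pkl','wb'))
save('a',cv2.resize(np.vstack([np.hstack([cs['scene']['color'],cs['side']['color']])]),(800,300)))
save('scene',cv2.resize(cs['scene']['color'],(800,600)))
save('side',cv2.resize(cs['side']['color'],(800,600)))
for n in cs: print(n,cs[n]['T'].round(2).tolist(),cs[n]['f'])
s=ctrl.get_state();print(s)
E
```

```text
scene [[-0.28, 0.64, -0.71, 1629.96], [0.96, 0.2, -0.19, 323.85], [0.02, -0.74, -0.68, 1129.01], [0.0, 0.0, 0.0, 1.0]] 490.69827971984984
side [[0.81, -0.37, 0.46, 41.82], [-0.59, -0.5, 0.64, -639.01], [-0.01, -0.79, -0.62, 686.52], [0.0, 0.0, 0.0, 1.0]] 362.67682574366336
wrist [[0.31, 0.91, 0.28, 119.17], [0.95, -0.29, -0.09, 617.88], [0.0, 0.3, -0.96, 372.91], [0.0, 0.0, 0.0, 1.0]] 332.144361560018
{'time_s': 0.15, 'q': array([-1.36058032,  0.43505188,  0.02497792,  1.57386463, -0.01160577,
        1.13399898, -0.07508355]), 'qvel': array([ 1.25622216e-03, -2.95502916e-04,  9.93471088e-05, -4.70056939e-03,
       -2.70297064e-04, -7.32985956e-04,  1.94632250e-05]), 'tau': array([ 2.26762939e-03, -6.70886707e+01,  1.02637231e+00, -3.16445768e+01,
        1.57047948e-02,  9.17118770e-03,  5.85461748e-05]), 'position': array([192.26625416, 594.30093995, 230.7222308 ]), 'tool_rot': array([-3.99024685e-05,  1.55799610e-01,  9.87788507e-01, -5.87533041e-04]), 'wrist_force': array([-1.09087512, -0.57884353, -0.46747109]), 'wrist_torque': array([ 0.01364869, -0.03324245,  0.01383647]), 'grip_force': 0.0, 'finger_gap': 85.25954815656145}
```

View pics/scene.png

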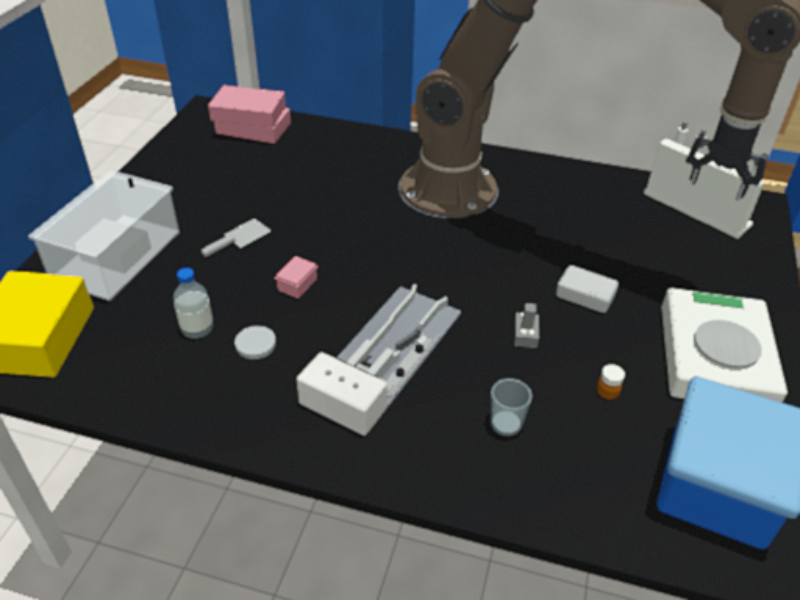

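View pics/side.png

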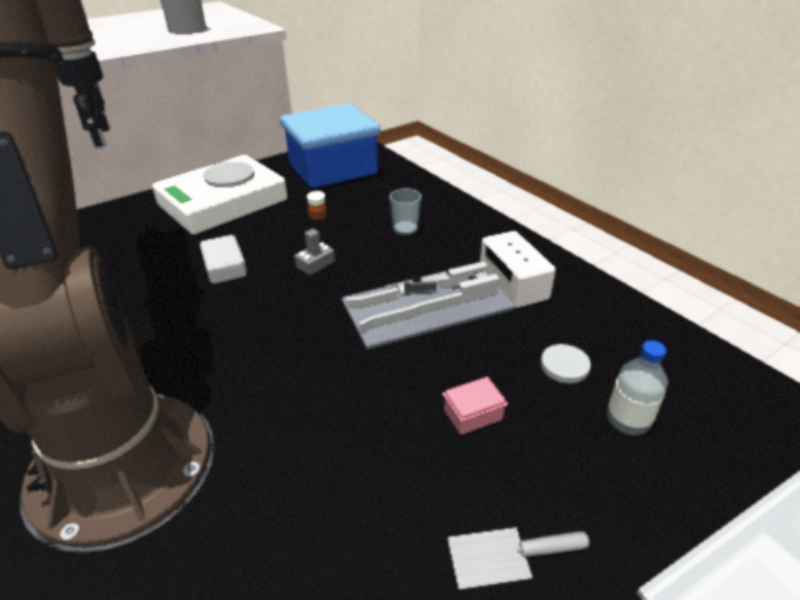

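The scene view shows the carrier at (527,328), the dock running from its mouth at (430,300) to the head at (340,390), the beaker at (510,405), the case at (587,288) and the jar at (611,380). The side view agrees. Next I'll measure the carrier and dock from depth.

Run:
```python
from h import *
import pickle
cs=pickle.load(open('c0.pkl','rb'))
k=1.5625
for n,cu,du in(('scene',(527,335),(380,345)),('side',(315,258),(440,300))):
    c=cs[n];P=pts(c);
    for nm,p in(('car',cu),('dock',du)):
        print(n,nm,P[int(p[1]/k),int(p[0]/k)].round())
# top-down maps
allP=[];allC=[]
for n in('scene','side'):
    c=cs[n];P=pts(c).reshape(-1,3);m=(c['depth'].ravel()>0);allP.append(P[m]);allC.append(c['color'].reshape(-1,3)[m])
for n,P in zip(('scene','side'),allP):
    c0=pts(cs['scene'])[int(335/k),int(527/k)]
    near=np.hypot(*(P[:,:2]-c0[:2]).T)<70
    for lo,hi in((26,33),(50,90),(6,38)):
        q=P[near&(P[:,2]>lo)&(P[:,2]<hi)]
        r=cv2.minAreaRect(q[:,:2].astype(np.float32)) if len(q)>3 else None
        print(n,lo,hi,len(q),q.mean(0).round(1),r)
    print('zmax',P[near][:,2].max())
# top down image of height over x 250..900,y -300..500 , 1.0mm/px
img=np.zeros((600,800,3),np.uint8)
P=np.vstack(allP);C=np.vstack(allC)
o=np.argsort(P[:,2]);P=P[o];C=C[o]
m=(P[:,0]>250)&(P[:,0]<850)&(P[:,1]>-200)&(P[:,1]<600)&(P[:,2]<200)&(P[:,2]>4)
for p,c in zip(P[m],C[m]): cv2.circle(img,(int(p[1]+200),int(p[0]-250)),1,tuple(int(x) for x in c),-1)
save('top',img)
```

```text
scene car [503. 283.  31.]
scene dock [598.   1.  10.]
side car [464. 258.  31.]
side dock [582.  -7.  33.]
scene 26 33 125 [484.5 280.2  29.2] ((477.4955749511719, 280.60601806640625), (70.31991577148438, 42.11255645751953), 8.750216484069824)
scene 50 90 85 [480.9 280.6  69.9] ((476.3289794921875, 280.5448303222656), (29.281030654907227, 22.889158248901367), 10.470829010009766)
scene 6 38 239 [491.3 280.8  25. ] ((504.1257629394531, 280.95843505859375), (123.66548919677734, 52.77616882324219), 9.769458770751953)
zmax 85.16486316622422
side 26 33 119 [470.  269.1  29.2] ((473.8856506347656, 276.9080810546875), (71.43290710449219, 50.947757720947266), 11.20824909210205)
side 50 90 92 [472.7 272.4  67.9] ((475.35028076171875, 275.5487976074219), (23.8829402923584, 22.712162017822266), 6.360946178436279)
side 6 38 276 [468.8 265.6  23.4] ((473.97491455078125, 277.8667907714844), (72.03504943847656, 52.737876892089844), 11.389912605285645)
zmax 81.21598086393442
```

View pics/top.png

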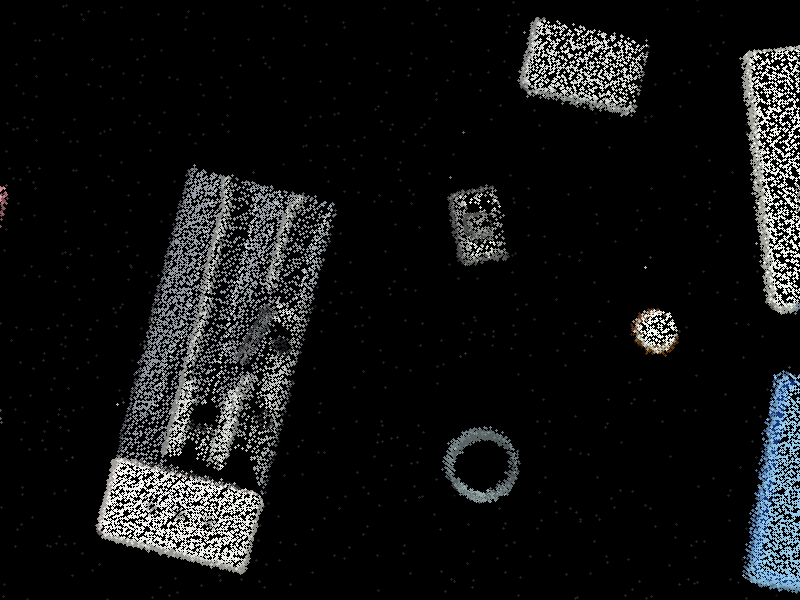

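The top-down map shows the carrier near world (475, 277) with about 10° yaw. The dock mouth edge is near (436, 65), inserting at about -14°. I'll refine both fits before moving.

Run:
```python
from h import *
import pickle
cs=pickle.load(open('c0.pkl','rb'))
def rect(q,lab):
    r=cv2.minAreaRect(q[:,:2].astype(np.float32)); print(lab,len(q),np.round(r[0],1),np.round(r[1],1),round(r[2],2))
a=np.radians(-14.3);X=np.array([np.cos(a),np.sin(a)]);Y=np.array([-X[1],X[0]]);O=np.array([577,28.7])
for n in('scene','side'):
    P=pts(cs[n]).reshape(-1,3)
    d=np.c_[(P[:,:2]-O)@X,(P[:,:2]-O)@Y,P[:,2]]
    near=(abs(d[:,0]-45)<215)&(abs(d[:,1])<100)
    rect(P[near&(d[:,2]>72)&(d[:,2]<79)],n+' headtop')
    pl=near&(abs(d[:,2]-10)<2.5)&(d[:,0]<150)
    # edges: per-bin extremes, robust
    for sgn,nm in((1,'+y'),(-1,'-y')):
        e=[]
        for b in range(-130,140,10):
            m=pl&(abs(d[:,0]-b)<5)
            if m.sum()>5:e.append((b,np.sort(sgn*d[m,1])[-3:].mean()*sgn))
        e=np.array(e);p=np.polyfit(e[:,0],e[:,1],1);print(n,'plate edge',nm,p.round(4), 'res',np.std(e[:,1]-np.polyval(p,e[:,0])).round(2))
    e=[]
    for b in range(-65,66,10):
        m=pl&(abs(d[:,1]-b)<5)
        if m.sum()>3:e.append((b,np.sort(d[m,0])[:3].mean()))
    e=np.array(e);p=np.polyfit(e[:,0],e[:,1],1);print(n,'mouth edge',p.round(4))
    # wall tops
    w=near&(d[:,2]>28)&(d[:,2]<36)
    for b in range(-140,150,20):
        m=w&(abs(d[:,0]-b)<10); L=d[m&(d[:,1]>0),1];R=d[m&(d[:,1]<0),1]
        print(b,[ (len(s),np.percentile(s,[5,50,95]).round(1).tolist()) if len(s)>4 else None for s in(L,R)])
    # carrier
    nc=np.hypot(P[:,0]-475,P[:,1]-278)<60
    rect(P[nc&(P[:,2]>79)&(P[:,2]<86)],n+' posttop') if (nc&(P[:,2]>76)&(P[:,2]<86)).sum()>5 else None
    rect(P[nc&(P[:,2]>27)&(P[:,2]<40)],n+' block')
c=cs['scene'];dd=ray(c,243,221,10)
# dock crop for pawl view
save('dock',cv2.resize(cs['scene']['color'][170:280,180:310],None,fx=5,fy=5,interpolation=cv2.INTER_CUBIC))
```

```text
scene headtop 849 [765.8 -17.4] [149.1  82.2] 77.05
scene plate edge +y [-3.00000e-03  7.30182e+01] res 1.31
scene plate edge -y [  0.2104 -58.179 ] res 30.94
scene mouth edge [   0.1312 -131.0585]
-140 [(10, [32.7, 36.2, 40.8]), None]
-120 [(8, [29.4, 32.7, 35.1]), (8, [-34.5, -30.8, -28.4])]
-100 [(10, [28.9, 32.2, 35.1]), (6, [-32.2, -29.7, -27.7])]
-80 [(6, [29.0, 31.3, 35.2]), (9, [-34.2, -29.5, -26.7])]
-60 [(11, [28.2, 30.7, 35.2]), (8, [-32.6, -28.9, -27.0])]
-40 [None, (8, [-32.2, -29.7, -26.7])]
-20 [(11, [29.2, 34.6, 41.4]), (7, [-28.9, -25.4, -24.2])]
0 [(16, [24.7, 31.7, 44.1]), (9, [-30.3, -25.5, -24.1])]
20 [(14, [20.0, 25.1, 29.2]), (10, [-30.6, -26.4, -22.7])]
40 [(5, [25.9, 31.2, 35.0]), (10, [-29.5, -25.8, -23.1])]
60 [(8, [29.2, 31.0, 34.4]), None]
80 [(10, [30.4, 46.7, 66.6]), None]
100 [(16, [1.6, 18.7, 39.7]), (12, [-14.4, -6.1, -1.2])]
120 [(12, [2.6, 28.9, 31.6]), (17, [-18.6, -12.4, -3.2])]
140 [None, None]
scene posttop 19 [480. 279.] [23.9 18.2] 78.83
scene block 129 [477.9 280.6] [69.5 42. ] 8.79
side headtop 636 [764.2 -22.2] [148.4  81.6] 72.75
side pla
[... 407 characters left out ...]
35.6]), (15, [-37.8, -34.6, -29.6])]
-40 [None, (13, [-35.6, -32.7, -29.0])]
-20 [(16, [26.6, 29.7, 35.1]), (13, [-34.2, -31.1, -28.6])]
0 [(20, [20.2, 24.1, 30.9]), (15, [-33.2, -27.8, -25.8])]
20 [(25, [15.3, 19.0, 27.2]), (11, [-33.2, -30.0, -26.4])]
40 [(5, [21.8, 28.1, 29.7]), (17, [-33.4, -31.5, -25.8])]
60 [(14, [21.1, 23.4, 29.3]), (17, [-32.9, -31.1, -25.1])]
80 [(10, [21.1, 23.3, 24.7]), (12, [-34.5, -32.8, -30.9])]
100 [(17, [5.7, 21.8, 25.4]), (12, [-34.6, -32.9, -31.6])]
120 [(32, [3.2, 12.6, 24.3]), (14, [-34.1, -32.1, -20.2])]
140 [(12, [2.4, 18.4, 24.7]), (7, [-34.1, -32.3, -31.0])]
side posttop 12 [473.  274.2] [13.1 20. ] 10.78
side block 138 [474.3 277.6] [70.8 51.1] 14.16
```

Request:
move_arm(moves=[[-0.1,-0.058,0,0,0,0.017,85],[-0.2,-0.116,0,0,0,0.034,85],[-0.3,-0.174,0.02,0,0,0.051,85],[-0.4,-0.232,0.03,0,0,0.068,85],[-0.5,-0.29,0.04,0,0,0.085,85],[-0.6,-0.348,0.05,0,0,0.102,85],[-0.7,-0.406,0.06,0,0,0.119,85],[-0.8,-0.464,0.07,0,0,0.136,85],[-0.9,-0.522,0.08,0,0,0.153,85],[-1,-0.58,0.08,0,0,0.171,85]])

```text
time_s: 1.15
position: [424.7, 335.4, 206.9]
tool_rot: [-0.0, 0.641, 0.768, -0.0]
wrist_force: [0.6, 0.3, 0.5]
finger_gap: 84.6
grip_force: 0.0
```

```bash
cat >> h.py <<'E'
from scipy.spatial.transform import Rotation as R
def rot(s): 
    w,x,y,z=s['tool_rot']; return R.from_quat([x,y,z,w]).as_matrix()
def go(target,yawy=None):
    """shift in tool axes (units of 0.3 m) to world target, and z-turn (units 2pi) to bring close axis to yawy deg"""
    s=ctrl.get_state();M=rot(s);d=M.T@(np.array(target)-s['position'])/300
    cur=np.degrees(np.arctan2(M[1,1],M[0,1]));out=None
    if yawy is not None: out=-(((yawy-cur)+90)%180-90)/360
    print('pos',s['position'].round(1),'closeaxis',cur.round(2),'tilt',M[2].round(4),'shift',d.round(4),'turn',out,'F',s['wrist_force'].round(1),s['grip_force'],s['finger_gap'],s['time_s'])
E
python3 -c "
from h import *
go([476.5,277,200],10.5)
c=cam('wrist');save('w1',c['color'])
P=pts(c).reshape(-1,3)
nc=np.hypot(P[:,0]-475,P[:,1]-278)<65
for lo,hi in((77,86),(25,39)):
    q=P[nc&(P[:,2]>lo)&(P[:,2]<hi)];print(lo,len(q),cv2.minAreaRect(q[:,:2].astype(np.float32)) if len(q)>4 else 0, q[:,2].mean())
"
```

```text
pos [424.7 335.4 206.9] closeaxis 10.26 tilt [-4.e-04 -7.e-04 -1.e+00] shift [-0.2223  0.1352  0.0229] turn -0.0006555785252887444 F [0.6 0.3 0.5] 0.0 84.59833411592902 1.15
77 542 ((472.6343078613281, 280.7213134765625), (21.80581283569336, 22.788347244262695), 11.270835876464844) 79.26514497260864
25 2130 ((472.6409606933594, 280.8560791015625), (69.854736328125, 46.82566833496094), 10.081527709960938) 30.42790947597122
```

View pics/w1.png

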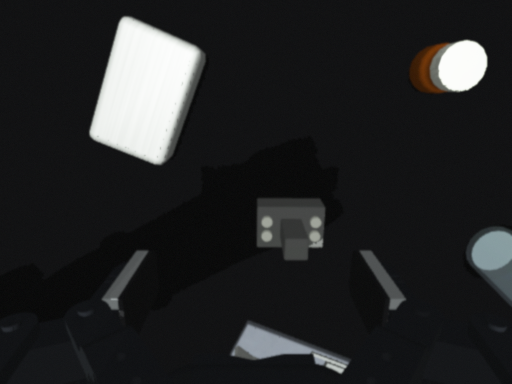

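The wrist view shows the carrier at (290,230) with caps at the block's corners and nothing close to it. The depth fit puts it at (472.6, 280.8), yaw about 10.3°, already aligned with the fingers. I'll descend and grip.

Request:
move_arm(moves=[[-0.104,0.062,0.05,0,0,0,85],[-0.2075,0.1247,0.12,0,0,0,85],[-0.2075,0.1247,0.2,0,0,0,85],[-0.2075,0.1247,0.28,0,0,0,70],[-0.2075,0.1247,0.36,0,0,0,60],[-0.2075,0.1247,0.43,0,0,0,55],[-0.2075,0.1247,0.49,0,0,0,55],[-0.2075,0.1247,0.53,0,0,0,55],[-0.2075,0.1247,0.55,0,0,0,55],[-0.2075,0.1247,0.55,0,0,0,55]], squeeze=25)

```text
time_s: 2.2
position: [472.1, 282.3, 41.9]
tool_rot: [-0.0, 0.639, 0.769, -0.0]
wrist_force: [0.7, -0.0, 1.3]
finger_gap: 54.7
grip_force: 0.0
```

```bash
python3 -c "
from h import *
go([472.6,280.8,42],10.3)
c=cam('wrist');save('w2',c['color'])"
```

```text
pos [472.1 282.3  41.9] closeaxis 10.52 tilt [-4.e-04 -9.e-04 -1.e+00] shift [-0.0053  0.0008 -0.0004] turn 0.0006184094759590882 F [ 0.7 -0.   1.3] 0.0 54.73585074468285 2.2
```

View pics/w2.png

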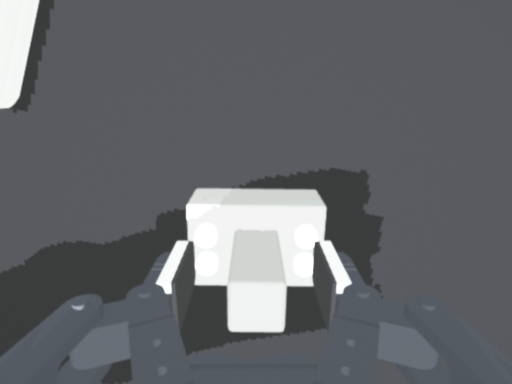

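The post is centred between the pads (post top at (257,305)), so I'll close.

Request:
move_arm(moves=[[0,0,0,0,0,0,30],[0,0,0,0,0,0,15],[0,0,0,0,0,0,15],[0,0,0,0,0,0,15],[0,0,0,0,0,0,15],[0,0,0,0,0,0,15],[0,0,-0.02,0,0,0,15],[0,0,-0.1,0,0,0,15],[0,0,-0.2,0,0,0,15],[0,0,-0.26,0,0,0,15]], squeeze=30)

```text
time_s: 3.25
position: [472.6, 282.4, 122.1]
tool_rot: [0.0, 0.639, 0.769, 0.0]
wrist_force: [1.1, 0.3, -2.4]
finger_gap: 21.8
grip_force: 35.2
```

```bash
python3 -c "
from h import *
a=np.radians(-14.3);t=np.array([576,28.2])-85*np.array([np.cos(a),np.sin(a)])
print(t)
go([*t,120],-14.3)"
```

```text
[493.63366283  49.19491608]
pos [472.6 282.4 122.1] closeaxis 10.5 tilt [ 3.e-04  9.e-04 -1.e+00] shift [-0.7771 -0.0729  0.0068] turn 0.06890248083952347 F [ 1.1  0.3 -2.4] 35.176432728767395 21.805878437544738 3.25
```

Request:
move_arm(moves=[[-0.08,-0.007,0,0,0,0.007,15],[-0.18,-0.016,0,0,0,0.015,15],[-0.28,-0.026,0,0,0,0.024,15],[-0.38,-0.036,0,0,0,0.033,15],[-0.48,-0.046,0,0,0,0.042,15],[-0.58,-0.055,0,0,0,0.051,15],[-0.67,-0.064,0,0,0,0.06,15],[-0.74,-0.07,0,0,0,0.067,15],[-0.777,-0.073,0,0,0,0.0689,15],[-0.777,-0.073,0,0,0,0.0689,15]])

```text
time_s: 4.25
position: [493.0, 47.5, 120.2]
tool_rot: [0.0, 0.79, 0.613, -0.0]
wrist_force: [0.1, 0.6, -2.6]
finger_gap: 21.6
grip_force: 35.1
```

Run:
```python
from h import *
import pickle
go([493.6,49.2,122],-14.3)
cs={n:cam(n) for n in('scene','side','wrist')};pickle.dump(cs,open('c1.pkl','wb'))
save('w3',np.hstack([cs['wrist']['color'],cs['side']['color'][120:,100:388][:264].copy().repeat(1,0) if 0 else cs['wrist']['color'][:, :1]]))
a=np.radians(-14.3);X=np.array([np.cos(a),np.sin(a)]);Y=np.array([-X[1],X[0]]);O=np.array([576,28.2])
for n in cs:
    P=pts(cs[n]).reshape(-1,3);d=np.c_[(P[:,:2]-O)@X,(P[:,:2]-O)@Y,P[:,2]]
    m=(abs(d[:,0]+85)<60)&(abs(d[:,1])<60)
    q=P[m&(d[:,2]>106)&(d[:,2]<114)]
    print(n,'blocktop',len(q),cv2.minAreaRect(q[:,:2].astype(np.float32)) if len(q)>5 else '',)
    w=(d[:,2]>28)&(d[:,2]<36)
    for b in range(-140,150,20):
        mm=w&(abs(d[:,0]-b)<10);o=[]
        for s in(1,-1):
            v=s*d[mm&(s*d[:,1]>10)&(s*d[:,1]<50),1]
            o.append((len(v),np.percentile(v,[5,50,95]).round(1).tolist()) if len(v)>4 else None)
        print(b,o)
```

```text
pos [493.   47.5 120.2] closeaxis -14.44 tilt [-7.e-04 -4.e-04 -1.e+00] shift [ 0.0061  0.0004 -0.0061] turn -0.00038645085826599277 F [ 0.1  0.6 -2.6] 35.1288628578186 21.57132672100105 4.25
scene blocktop 99 ((497.5832824707031, 45.09442901611328), (47.454742431640625, 69.1010513305664), 76.376953125)
-140 [(7, [33.1, 38.4, 41.5]), None]
-120 [(8, [30.5, 34.7, 37.1]), None]
-100 [(12, [28.2, 32.4, 36.4]), None]
-80 [(7, [30.0, 33.2, 35.3]), (11, [25.1, 28.6, 33.1])]
-60 [(11, [27.9, 33.3, 35.3]), (6, [26.7, 27.9, 31.9])]
-40 [None, (10, [24.9, 28.4, 32.7])]
-20 [(11, [32.1, 39.2, 42.9]), (10, [22.8, 26.1, 29.1])]
0 [(18, [25.5, 32.0, 38.2]), (8, [22.9, 25.7, 27.7])]
20 [(17, [20.3, 27.0, 30.9]), (10, [21.0, 25.5, 28.2])]
40 [(5, [24.8, 34.3, 36.9]), (8, [22.7, 27.1, 30.3])]
60 [(11, [29.6, 32.4, 35.3]), None]
80 [(6, [29.8, 31.4, 32.8]), None]
100 [(7, [29.8, 32.6, 33.2]), (5, [10.4, 10.9, 15.3])]
120 [(6, [29.8, 31.6, 32.5]), (9, [10.6, 16.5, 19.0])]
140 [None, None]
side blocktop 143 ((492.76275634765625, 43.05854034423828), (45.20151901245117, 69.82779693603516), 75.860946655273
[... 939 characters left out ...]
96936035156)
-140 [(234, [33.0, 37.2, 40.9]), (102, [33.2, 36.3, 40.0])]
-120 [(276, [28.9, 32.3, 35.9]), None]
-100 [(270, [28.9, 31.8, 34.6]), None]
-80 [(262, [28.8, 31.8, 34.6]), None]
-60 [(264, [28.8, 31.9, 34.7]), None]
-40 [(68, [29.1, 34.5, 40.9]), (62, [25.2, 27.6, 31.1])]
-20 [(197, [29.6, 33.7, 42.6]), (252, [23.7, 26.4, 29.9])]
0 [(348, [24.5, 29.6, 34.4]), (244, [23.7, 26.2, 29.5])]
20 [(334, [19.5, 24.4, 29.0]), (244, [23.6, 26.2, 29.7])]
40 [(138, [28.9, 32.4, 35.4]), (249, [23.7, 26.2, 29.6])]
60 [(186, [26.1, 29.8, 32.5]), (186, [23.5, 25.1, 29.5])]
80 [(70, [30.9, 31.2, 31.3]), None]
100 [(25, [10.3, 31.2, 31.4]), (83, [10.3, 12.5, 15.3])]
120 [None, None]
140 [None, None]
```

View pics/w3.png

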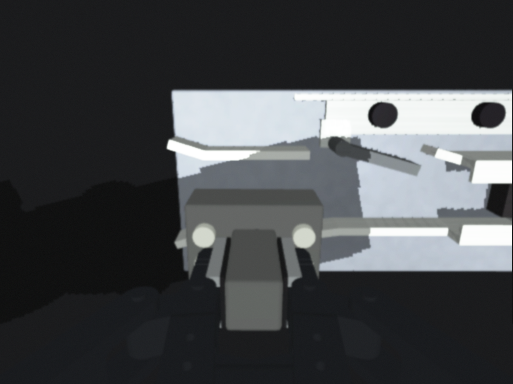

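The wrist view shows the carrier over the mouth between the walls (left wall at row ~153), with the pawl at (335-420, 145-172). The channel centre is about 2.7 mm to the left, so I'll shift and lower.

Request:
move_arm(moves=[[0.009,0,0,0,0,0.0004,15],[0.009,0,0,0,0,0.0004,15],[0.009,0,0.05,0,0,0.0004,15],[0.009,0,0.1,0,0,0.0004,15],[0.009,0,0.14,0,0,0.0004,15],[0.009,0,0.17,0,0,0.0004,15],[0.009,0,0.19,0,0,0.0004,15],[0.009,0,0.205,0,0,0.0004,15],[0.009,0,0.215,0,0,0.0004,15],[0.009,0,0.215,0,0,0.0004,15]])

```text
time_s: 5.4
position: [494.0, 51.8, 55.7]
tool_rot: [-0.0, 0.79, 0.613, -0.0]
wrist_force: [0.3, 0.5, -3.2]
finger_gap: 21.8
grip_force: 35.1
```

Request:
move_arm(moves=[[0,0,0.003,0,0,0,15],[0,0,0.006,0,0,0,15],[0,0,0.009,0,0,0,15],[0,0,0.012,0,0,0,15],[0,0,0.012,0,0,0,15],[0,0,0.012,0,0,0,15]])

```text
time_s: 6.0
position: [494.3, 51.9, 53.0]
tool_rot: [-0.0, 0.79, 0.613, 0.0]
wrist_force: [-1.6, -0.2, 8.7]
finger_gap: 21.5
grip_force: 36.7
```

```bash
cat >> h.py <<'E'
a=np.radians(-14.3);X=np.array([np.cos(a),np.sin(a)]);Y=np.array([-X[1],X[0]]);O=np.array([576,28.2])
def dk():
    s=ctrl.get_state();M=rot(s);p=s['position'];d=p[:2]-O;f=s['wrist_force']
    print('t',s['time_s'],'dock x,y,z',(d@X).round(2),(d@Y).round(2),p[2].round(2),'yaw',(np.degrees(np.arctan2(M[1,1],M[0,1]))+14.3).round(2),'Fdock',(f[:2]@X).round(1),(f[:2]@Y).round(1),f[2].round(1),'T',s['wrist_torque'].round(2),'gap',s['finger_gap'].round(1),s['grip_force'].round(1))
def look(n='wrist'):
    c=cam(n);P=pts(c).reshape(-1,3);d=np.c_[(P[:,:2]-O)@X,(P[:,:2]-O)@Y,P[:,2]]
    return c,d
E
python3 - <<'E'
from h import *
dk();c,d=look();save('w4',c['color']);w=(d[:,2]>28)&(d[:,2]<36)
for b in range(-140,90,15):
    mm=w&(abs(d[:,0]-b)<8);o=[]
    for s in(1,-1):
        v=s*d[mm&(s*d[:,1]>24.9-8)&(s*d[:,1]<45),1]
        o.append((len(v),np.percentile(v,[5,50,95]).round(1).tolist()) if len(v)>4 else None)
    print(b,o)
m=(d[:,2]>38.5)&(d[:,2]<42.5)&(abs(d[:,0]+85)<45)&(abs(d[:,1])<27)
print(np.percentile(d[m],[0.5,2,98,99.5],axis=0).round(1),m.sum())
q=d[m];print(cv2.minAreaRect(q[:,:2].astype(np.float32)))
E
```

```text
Traceback (most recent call last):
  File "h.py", line 25, in dk
    print('t',s['time_s'],'dock x,y,z',(d@X).round(2),(d@Y).round(2),p[2].round(2),'yaw',(np.degrees(np.arctan2(M[1,1],M[0,1]))+14.3).round(2),'Fdock',(f[:2]@X).round(1),(f[:2]@Y).round(1),f[2].round(1),'T',s['wrist_torque'].round(2),'gap',s['finger_gap'].round(1),s['grip_force'].round(1))
                                                                                                                                                                                                                                                ^^^^^^^^^^^^^^^^^^^^^
AttributeError: 'float' object has no attribute 'round'
```

```bash
sed -i "s/s\['finger_gap'\].round(1),s\['grip_force'\].round(1)/round(float(s['finger_gap']),1),round(float(s['grip_force']),1)/" h.py
cat > m.py <<'E'
from h import *
import sys
dk();c,d=look();save(sys.argv[1],c['color']);w=(d[:,2]>28)&(d[:,2]<36)
for b in range(-140,90,15):
    mm=w&(abs(d[:,0]-b)<8);o=[]
    for s in(1,-1):
        v=s*d[mm&(s*d[:,1]>24.9-8)&(s*d[:,1]<45),1]
        o.append((len(v),np.percentile(v,[5,50,95]).round(1).tolist()) if len(v)>4 else None)
    print(b,o)
s=ctrl.get_state();x0=(s['position'][:2]-O)@X
m=(d[:,2]>38.3)&(d[:,2]<42.5)&(abs(d[:,0]-x0)<45)&(abs(d[:,1])<26)
print('block',m.sum(),np.percentile(d[m],[0.5,2,98,99.5],axis=0).round(1)[:,:2].tolist())
q=d[m];print(cv2.minAreaRect(q[:,:2].astype(np.float32)))
E
python3 m.py w4
```

```text
t 6.0 dock x,y,z -85.02 2.74 52.97 yaw -0.15 Fdock -1.5 -0.6 8.7 T [-0.02  0.92  0.03] gap 21.5 36.7
-140 [(406, [33.5, 37.7, 41.2]), (92, [30.8, 32.4, 34.2])]
-125 [(465, [23.4, 33.0, 37.1]), (55, [29.1, 30.5, 32.1])]
-110 [(570, [23.1, 30.6, 34.6]), None]
-95 [(578, [22.9, 30.6, 34.6]), None]
-80 [(563, [22.8, 30.6, 34.5]), None]
-65 [(560, [22.7, 30.7, 34.6]), None]
-50 [(327, [22.6, 31.2, 34.6]), (54, [26.6, 27.9, 31.0])]
-35 [(115, [35.2, 40.3, 42.7]), (352, [24.7, 27.3, 31.4])]
-20 [(275, [29.9, 34.2, 42.9]), (335, [23.6, 25.6, 29.2])]
-5 [(548, [26.2, 31.0, 35.6]), (364, [23.7, 26.0, 29.6])]
10 [(522, [22.2, 27.0, 31.3]), (367, [23.6, 25.9, 29.7])]
25 [(417, [19.0, 23.4, 27.6]), (365, [23.6, 26.0, 29.7])]
40 [(174, [30.2, 32.9, 35.8]), (339, [23.6, 25.6, 29.3])]
55 [None, (277, [23.6, 25.7, 29.4])]
70 [None, None]
85 [None, None]
block 4321 [[-120.7, -15.1], [-120.1, -10.8], [-52.1, 22.9], [-51.5, 23.3]]
((-86.11293029785156, 2.5758304595947266), (42.31563949584961, 69.92411041259766), 89.87448120117188)
```

View pics/w4.png

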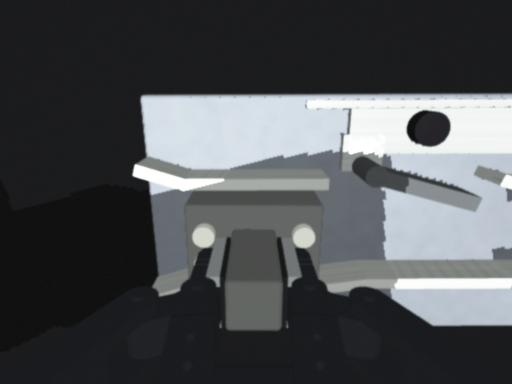

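The wrist view shows the carrier flat on the floor. Its left edge (row ~192) is close to the left wall (~183), with the pawl ahead at (365-480, 170-205). The fit says it is 0.7 mm right of centre, so I'll ease the down force, centre it, then slide by feel.

Request:
move_arm(moves=[[0.0012,0,-0.0022,0,0,-0.0004,15],[0.0024,0,-0.0022,0,0,-0.0004,15],[0.0024,0,-0.0022,0,0,-0.0004,15],[0.0024,0.005,-0.0022,0,0,-0.0004,15],[0.0024,0.01,-0.0022,0,0,-0.0004,15],[0.0024,0.01,-0.0022,0,0,-0.0004,15]])

```text
time_s: 6.65
position: [494.6, 52.4, 53.0]
tool_rot: [-0.002, 0.789, 0.614, -0.001]
wrist_force: [-11.6, 1.7, 17.7]
finger_gap: 21.7
grip_force: 37.7
```

```bash
python3 -c "
from h import *
dk()"
```

```text
t 6.65 dock x,y,z -84.83 3.38 53.03 yaw 0.03 Fdock -11.7 -1.2 17.7 T [ 0.41  2.37 -0.03] gap 21.7 37.7
```

Request:
move_arm(moves=[[0,-0.006,-0.002,0,0,0,15],[0,-0.006,-0.004,0,0,0,15],[0,-0.006,-0.004,0,0,0,15]])

```text
time_s: 6.95
position: [495.6, 52.3, 54.0]
tool_rot: [0.0, 0.79, 0.614, 0.0]
wrist_force: [0.6, 0.2, -2.9]
finger_gap: 21.5
grip_force: 35.1
```

```bash
python3 -c "
from h import *
dk()"
```

```text
t 6.95 dock x,y,z -83.83 3.46 54.02 yaw 0.02 Fdock 0.5 0.4 -2.9 T [-0.01  0.04  0.01] gap 21.5 35.1
```

Request:
move_arm(moves=[[0,0,0.0015,0,0,0,15],[0,0.004,0.0015,0,0,0,15],[0,0.008,0.0015,0,0,0,15],[0,0.012,0.0015,0,0,0,15],[0,0.016,0.0015,0,0,0,15],[0,0.016,0.0015,0,0,0,15]])

```text
time_s: 7.55
position: [500.3, 50.9, 53.6]
tool_rot: [0.0, 0.79, 0.614, 0.0]
wrist_force: [-0.8, 0.4, -2.7]
finger_gap: 21.5
grip_force: 35.1
```

```bash
python3 -c "
from h import *
dk()"
```

```text
t 7.55 dock x,y,z -78.97 3.35 53.62 yaw 0.0 Fdock -0.9 0.2 -2.7 T [-0.03 -0.06 -0.05] gap 21.5 35.1
```

Request:
move_arm(moves=[[0,0.004,0,0,0,0,15],[0,0.01,0,0,0,0,15],[0,0.016,0,0,0,0,15],[0,0.022,0,0,0,0,15],[0,0.028,0,0,0,0,15],[0,0.034,0,0,0,0,15],[0,0.034,0,0,0,0,15]])

```text
time_s: 8.25
position: [510.2, 48.4, 53.6]
tool_rot: [0.0, 0.79, 0.614, 0.0]
wrist_force: [0.2, 0.2, -3.0]
finger_gap: 21.6
grip_force: 35.1
```

```bash
python3 m.py w5
```

```text
t 8.25 dock x,y,z -68.73 3.37 53.64 yaw 0.0 Fdock 0.1 0.2 -3.0 T [ 0.06  0.05 -0.03] gap 21.6 35.1
-140 [(408, [33.5, 37.6, 41.2]), None]
-125 [(430, [29.6, 33.4, 37.2]), (198, [27.4, 29.3, 33.1])]
-110 [(406, [28.7, 31.9, 34.6]), (128, [27.1, 28.6, 32.1])]
-95 [(549, [23.6, 30.8, 34.5]), None]
-80 [(559, [23.5, 30.8, 34.6]), None]
-65 [(552, [23.5, 30.8, 34.6]), None]
-50 [(405, [23.3, 30.1, 34.5]), None]
-35 [(155, [23.2, 36.4, 42.8]), (53, [24.5, 25.2, 29.4])]
-20 [(293, [30.0, 34.4, 42.8]), (348, [23.7, 25.9, 29.6])]
-5 [(553, [26.5, 31.2, 35.8]), (305, [23.6, 25.4, 28.8])]
10 [(540, [22.3, 27.1, 31.6]), (348, [23.6, 25.7, 29.3])]
25 [(422, [19.0, 23.6, 27.8]), (340, [23.5, 25.8, 29.3])]
40 [(209, [29.9, 32.8, 35.9]), (343, [23.6, 25.8, 29.4])]
55 [(394, [26.2, 29.8, 33.5]), (380, [23.6, 25.5, 29.3])]
70 [(11, [30.9, 31.0, 31.3]), (111, [23.3, 23.8, 24.3])]
85 [None, None]
block 4415 [[-104.3, -14.3], [-103.8, -9.9], [-35.6, 23.7], [-35.1, 23.9]]
((-69.6754150390625, 3.137653350830078), (42.0059928894043, 70.12714385986328), 89.7175064086914)
```

Request:
move_arm(moves=[[0,0.006,0,0,0,0,15],[0,0.014,0,0,0,0,15],[0,0.022,0,0,0,0,15],[0,0.03,0,0,0,0,15],[0,0.038,0,0,0,0,15],[0,0.046,0,0,0,0,15],[0,0.054,0,0,0,0,15],[0,0.062,0,0,0,0,15],[0,0.067,0,0,0,0,15],[0,0.067,0,0,0,0,15]])

```text
time_s: 9.3
position: [529.6, 43.5, 53.6]
tool_rot: [0.0, 0.79, 0.614, 0.0]
wrist_force: [0.1, -0.1, -2.6]
finger_gap: 21.5
grip_force: 35.1
```

```bash
python3 -c "
from h import *
dk()"
```

```text
t 9.3 dock x,y,z -48.71 3.34 53.61 yaw 0.0 Fdock 0.1 -0.1 -2.6 T [-0.03 -0.04  0.02] gap 21.5 35.1
```

Request:
move_arm(moves=[[0,0.005,0,0,0,0,15],[0,0.01,0,0,0,0,15],[0,0.015,0,0,0,0,15],[0,0.02,0,0,0,0,15],[0,0.025,0,0,0,0,15],[0,0.03,0,0,0,0,15],[0,0.035,0,0,0,0,15],[0,0.04,0,0,0,0,15],[0,0.045,0,0,0,0,15]])

```text
time_s: 10.2
position: [542.6, 40.2, 53.6]
tool_rot: [-0.0, 0.79, 0.614, 0.0]
wrist_force: [0.4, -0.8, -2.5]
finger_gap: 21.5
grip_force: 35.1
```

```bash
python3 -c "
from h import *
dk()"
```

```text
t 10.2 dock x,y,z -35.35 3.38 53.61 yaw 0.01 Fdock 0.6 -0.7 -2.5 T [-0.01  0.02  0.01] gap 21.5 35.1
```

Request:
move_arm(moves=[[0,0.004,0,0,0,0,15],[0,0.008,0,0,0,0,15],[0,0.012,0,0,0,0,15],[0,0.016,0,0,0,0,15],[0,0.02,0,0,0,0,15],[0,0.024,0,0,0,0,15],[0,0.028,0,0,0,0,15],[0,0.032,0,0,0,0,15]])

```text
time_s: 11.0
position: [551.5, 37.7, 53.5]
tool_rot: [-0.0, 0.79, 0.614, -0.0]
wrist_force: [-2.1, -1.6, -2.0]
finger_gap: 21.2
grip_force: 35.1
```

```bash
python3 -c "
from h import *
dk()"
```

```text
t 11.0 dock x,y,z -26.12 3.13 53.51 yaw 0.0 Fdock -1.6 -2.1 -2.0 T [-0.25  0.38 -0.02] gap 21.2 35.1
```

Request:
move_arm(moves=[[0,0.004,0,0,0,0,15],[0,0.008,0,0,0,0,15],[0,0.012,0,0,0,0,15],[0,0.016,0,0,0,0,15],[0,0.02,0,0,0,0,15],[0,0.024,0,0,0,0,15],[0,0.028,0,0,0,0,15],[0,0.032,0,0,0,0,15]])

```text
time_s: 11.8
position: [561.2, 35.4, 53.6]
tool_rot: [0.0, 0.79, 0.614, -0.0]
wrist_force: [-1.9, -1.3, -2.2]
finger_gap: 21.7
grip_force: 35.2
```

```bash
python3 -c "
from h import *
dk()"
```

```text
t 11.8 dock x,y,z -16.16 3.34 53.62 yaw 0.01 Fdock -1.5 -1.7 -2.2 T [-0.34  0.6  -0.05] gap 21.7 35.2
```

Request:
move_arm(moves=[[0,0.005,0,0,0,0,15],[0,0.01,0,0,0,0,15],[0,0.015,0,0,0,0,15],[0,0.02,0,0,0,0,15],[0,0.025,0,0,0,0,15],[0,0.03,0,0,0,0,15],[0,0.035,0,0,0,0,15],[0,0.04,0,0,0,0,15]])

```text
time_s: 12.6
position: [572.8, 32.5, 53.6]
tool_rot: [0.0, 0.79, 0.614, 0.0]
wrist_force: [-2.3, -1.8, -2.2]
finger_gap: 21.6
grip_force: 35.2
```

```bash
python3 -c "
from h import *
dk()"
```

```text
t 12.6 dock x,y,z -4.11 3.38 53.62 yaw 0.01 Fdock -1.8 -2.4 -2.2 T [-0.41  0.53 -0.05] gap 21.6 35.2
```

Request:
move_arm(moves=[[0,0.005,0,0,0,0,15],[0,0.01,0,0,0,0,15],[0,0.015,0,0,0,0,15],[0,0.02,0,0,0,0,15],[0,0.025,0,0,0,0,15],[0,0.03,0,0,0,0,15],[0,0.035,0,0,0,0,15],[0,0.04,0,0,0,0,15],[0,0.045,0,0,0,0,15],[0,0.05,0,0,0,0,15]])

```text
time_s: 13.6
position: [587.4, 28.8, 53.6]
tool_rot: [0.0, 0.79, 0.614, 0.0]
wrist_force: [-2.3, -1.4, -2.1]
finger_gap: 21.6
grip_force: 35.1
```

```bash
python3 m.py w6
```

```text
t 13.6 dock x,y,z 10.87 3.4 53.62 yaw 0.01 Fdock -1.9 -1.9 -2.1 T [-0.51  0.48 -0.05] gap 21.6 35.1
-140 [None, (82, [30.8, 33.9, 37.6])]
-125 [(99, [29.1, 32.2, 34.6]), (338, [27.5, 30.9, 35.1])]
-110 [(391, [29.2, 32.3, 34.6]), (360, [27.1, 29.4, 33.2])]
-95 [(390, [29.1, 32.2, 34.7]), (362, [27.0, 29.3, 33.2])]
-80 [(401, [29.1, 32.2, 34.7]), (364, [27.1, 29.3, 33.1])]
-65 [(396, [29.1, 32.2, 34.7]), (298, [27.0, 28.6, 32.9])]
-50 [(289, [29.0, 32.1, 34.6]), (191, [26.6, 27.7, 31.5])]
-35 [(15, [41.7, 42.7, 43.1]), (277, [25.0, 27.3, 32.0])]
-20 [(536, [23.6, 35.1, 42.7]), None]
-5 [(736, [23.6, 32.8, 37.7]), None]
10 [(734, [23.5, 30.3, 35.2]), None]
25 [(580, [23.4, 28.6, 32.9]), None]
40 [(306, [23.2, 30.7, 35.5]), (8, [23.1, 24.1, 24.4])]
55 [(367, [26.6, 30.5, 33.8]), (289, [23.3, 24.8, 29.1])]
70 [(141, [30.8, 31.2, 31.4]), (54, [23.3, 23.8, 24.3])]
85 [(135, [30.8, 31.2, 31.5]), (39, [23.4, 23.7, 24.3])]
block 4397 [[-24.7, -14.6], [-24.3, -10.1], [43.9, 23.7], [44.4, 23.8]]
((9.84341812133789, 3.293752670288086), (41.59675979614258, 69.96907806396484), 89.78540802001953)
```

View pics/w6.png

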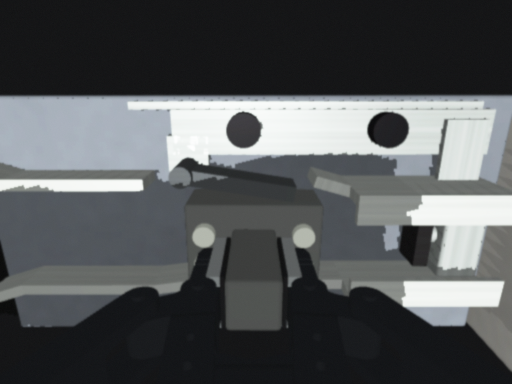

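The wrist view shows the pawl (190-297, 160-187) swung out along the carrier's left side and the carrier square in the channel. The lips (358+) and the black buffer (405-430, 240) are ahead. I'll continue.

Request:
move_arm(moves=[[0,0.005,0,0,0,0,15],[0,0.01,0,0,0,0,15],[0,0.015,0,0,0,0,15],[0,0.02,0,0,0,0,15],[0,0.025,0,0,0,0,15],[0,0.03,0,0,0,0,15],[0,0.035,0,0,0,0,15],[0,0.04,0,0,0,0,15],[0,0.045,0,0,0,0,15],[0,0.05,0,0,0,0,15]])

```text
time_s: 14.65
position: [601.9, 25.1, 53.6]
tool_rot: [-0.0, 0.79, 0.614, 0.0]
wrist_force: [-1.3, -2.0, -1.1]
finger_gap: 21.6
grip_force: 35.1
```

```bash
python3 -c "
from h import *
dk()"
```

```text
t 14.65 dock x,y,z 25.87 3.38 53.62 yaw 0.01 Fdock -0.8 -2.3 -1.1 T [-0.46  0.5   0.04] gap 21.6 35.1
```

Request:
move_arm(moves=[[0,0.003,0,0,0,0,15],[0,0.006,0,0,0,0,15],[0,0.009,0,0,0,0,15],[0,0.012,0,0,0,0,15],[0,0.015,0,0,0,0,15]])

```text
time_s: 15.15
position: [606.2, 24.0, 53.6]
tool_rot: [-0.0, 0.79, 0.614, 0.0]
wrist_force: [-1.2, -1.7, -1.7]
finger_gap: 21.6
grip_force: 35.1
```

```bash
python3 -c "
from h import *
dk()"
```

```text
t 15.15 dock x,y,z 30.29 3.38 53.64 yaw 0.01 Fdock -0.8 -2.0 -1.7 T [-0.39  0.51  0.02] gap 21.6 35.1
```

Request:
move_arm(moves=[[0,0.005,0,0,0,0,15],[0,0.01,0,0,0,0,15],[0,0.015,0,0,0,0,15],[0,0.02,0,0,0,0,15],[0,0.025,0,0,0,0,15],[0,0.03,0,0,0,0,15],[0,0.035,0,0,0,0,15],[0,0.04,0,0,0,0,15],[0,0.045,0,0,0,0,15]])

```text
time_s: 16.05
position: [619.4, 20.7, 53.6]
tool_rot: [-0.0, 0.79, 0.614, 0.0]
wrist_force: [-1.3, -2.6, -2.4]
finger_gap: 21.6
grip_force: 35.1
```

```bash
cat > p.py <<'E'
from h import *
import sys
dk();c,d=look();save(sys.argv[1],c['color'])
# pawl: dark points z 20..32 , y 10..45
m=(d[:,2]>22)&(d[:,2]<33)&(d[:,1]>12)&(d[:,1]<45)&(d[:,0]>-45)&(d[:,0]<50)&(c['color'].reshape(-1,3).max(1)<90)
for b in range(-40,50,6):
    q=d[m&(abs(d[:,0]-b)<3)]
    if len(q)>4: print(b,len(q),np.percentile(q[:,1],[5,50,95]).round(1))
E
python3 p.py w7
```

```text
t 16.05 dock x,y,z 43.87 3.41 53.62 yaw 0.01 Fdock -0.6 -2.8 -2.4 T [-0.42  0.51  0.1 ] gap 21.6 35.1
-28 17 [42.8 43.  43.2]
-22 110 [39.5 41.2 42.9]
-16 74 [38.4 39.  39.5]
-10 68 [37.6 38.1 38.5]
-4 67 [36.7 37.2 37.6]
2 70 [35.7 36.2 36.7]
8 93 [23.6 35.1 35.7]
14 104 [23.5 34.  34.7]
20 85 [23.6 33.2 33.7]
26 66 [31.8 32.4 32.8]
32 93 [23.5 23.9 31.9]
38 73 [23.3 23.7 24. ]
44 72 [23.4 23.6 23.9]
```

View pics/w7.png

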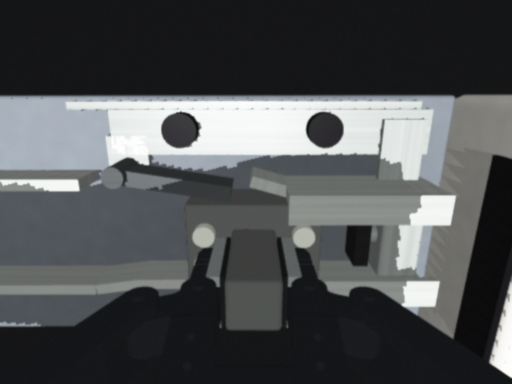

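The view shows the carrier under the lips with the pawl still swung out along its side. The pawl nose is at dock x ≈ 31 and the buffer face at column ~347. I expect the latch at TCP dock x of about 67, so I'll approach to 58 and then go slowly.

Request:
move_arm(moves=[[0,0.005,0,0,0,0,15],[0,0.01,0,0,0,0,15],[0,0.015,0,0,0,0,15],[0,0.02,0,0,0,0,15],[0,0.025,0,0,0,0,15],[0,0.03,0,0,0,0,15],[0,0.035,0,0,0,0,15],[0,0.04,0,0,0,0,15],[0,0.045,0,0,0,0,15]])

```text
time_s: 17.0
position: [632.4, 17.3, 53.6]
tool_rot: [0.0, 0.79, 0.614, 0.0]
wrist_force: [-2.0, -2.2, -2.5]
finger_gap: 21.5
grip_force: 35.1
```

```bash
python3 p.py w8
```

```text
t 17.0 dock x,y,z 57.38 3.41 53.65 yaw 0.01 Fdock -1.4 -2.6 -2.5 T [-0.48  0.43  0.13] gap 21.5 35.1
-28 17 [42.9 43.1 43.4]
-22 118 [39.5 41.3 42.9]
-16 72 [38.4 39.1 39.6]
-10 74 [37.6 38.1 38.6]
-4 78 [36.6 37.1 37.6]
2 75 [35.6 36.2 36.7]
8 72 [34.7 35.2 35.8]
14 68 [33.8 34.2 34.8]
20 74 [32.7 33.3 33.8]
26 73 [31.9 32.3 32.9]
32 119 [23.4 24.1 31.9]
38 72 [23.4 23.7 24. ]
44 71 [23.4 23.7 24. ]
```

Request:
move_arm(moves=[[0,0.003,0,0,0,0,15],[0,0.006,0,0,0,0,15],[0,0.009,0,0,0,0,15],[0,0.012,0,0,0,0,15],[0,0.015,0,0,0,0,15]])

```text
time_s: 17.55
position: [636.7, 16.2, 53.6]
tool_rot: [-0.0, 0.79, 0.614, 0.0]
wrist_force: [-1.7, -1.0, -2.1]
finger_gap: 21.6
grip_force: 35.0
```

```bash
python3 -c "
from h import *
dk()"
```

```text
t 17.55 dock x,y,z 61.81 3.41 53.62 yaw 0.01 Fdock -1.4 -1.4 -2.1 T [-0.49  0.49  0.12] gap 21.6 35.0
```

Request:
move_arm(moves=[[0,0.002,0,0,0,0,15],[0,0.004,0,0,0,0,15],[0,0.006,0,0,0,0,15],[0,0.008,0,0,0,0,15]])

```text
time_s: 17.95
position: [639.0, 15.7, 53.6]
tool_rot: [-0.0, 0.79, 0.614, -0.0]
wrist_force: [-2.4, -0.3, -2.5]
finger_gap: 21.8
grip_force: 35.1
```

```bash
python3 -c "
from h import *
dk()"
```

```text
t 17.95 dock x,y,z 64.16 3.42 53.61 yaw 0.01 Fdock -2.3 -0.9 -2.5 T [-0.47  0.73  0.07] gap 21.8 35.1
```

Request:
move_arm(moves=[[0,0.002,0,0,0,0,15],[0,0.004,0,0,0,0,15],[0,0.0055,0,0,0,0,15],[0,0.0055,0,0,0,0,15]])

```text
time_s: 18.35
position: [640.2, 15.3, 53.5]
tool_rot: [-0.0, 0.79, 0.614, -0.0]
wrist_force: [-5.1, -0.6, -0.7]
finger_gap: 21.3
grip_force: 35.3
```

```bash
python3 p.py w9
```

```text
t 18.35 dock x,y,z 65.36 3.39 53.53 yaw 0.01 Fdock -4.7 -1.8 -0.7 T [-0.35  1.17  0.11] gap 21.3 35.3
-28 20 [42.6 43.  43.2]
-22 117 [39.6 41.2 42.8]
-16 73 [38.6 39.1 39.6]
-10 74 [37.6 38.1 38.6]
-4 74 [36.6 37.2 37.6]
2 72 [35.6 36.2 36.7]
8 75 [34.7 35.2 35.8]
14 76 [33.6 34.3 34.7]
20 71 [32.9 33.4 33.9]
26 75 [31.9 32.4 33. ]
32 132 [23.5 25.7 31.9]
38 74 [23.4 23.7 24. ]
44 73 [23.4 23.7 24.1]
```

Buffer contact felt (Fx -4.7 N), pawl not yet snapped. I'll step in 0.6 mm increments.

Request:
move_arm(moves=[[0,0.001,0,0,0,0,15],[0,0.002,0,0,0,0,15],[0,0.002,0,0,0,0,15]])

```text
time_s: 18.7
position: [640.6, 15.2, 53.5]
tool_rot: [-0.0, 0.79, 0.614, -0.0]
wrist_force: [-4.8, -1.3, -0.2]
finger_gap: 21.5
grip_force: 35.3
```

```bash
python3 p.py w10 | egrep '^(t|14|20|26) '
```

```text
t 18.7 dock x,y,z 65.78 3.39 53.47 yaw 0.01 Fdock -4.3 -2.4 -0.2 T [-0.28  1.3   0.12] gap 21.5 35.3
14 70 [33.8 34.3 34.9]
20 73 [32.8 33.3 33.9]
26 72 [31.9 32.4 32.9]
```

Request:
move_arm(moves=[[0,0.001,0,0,0,0,15],[0,0.002,0,0,0,0,15],[0,0.002,0,0,0,0,15]])

```text
time_s: 19.05
position: [641.2, 15.2, 53.5]
tool_rot: [-0.0, 0.79, 0.614, -0.0]
wrist_force: [-4.8, -0.8, -1.4]
finger_gap: 21.7
grip_force: 35.2
```

```bash
python3 p.py w10 | egrep '^(t|14|20|26) '
```

```text
t 19.05 dock x,y,z 66.38 3.5 53.45 yaw 0.01 Fdock -4.4 -2.0 -1.4 T [-0.2   1.28 -0.05] gap 21.7 35.2
14 88 [28.6 29.5 30.4]
20 85 [27.2 27.9 28.7]
26 87 [25.6 26.3 27.1]
```

The pawl slope changed by 0.11 rad, so it has snapped shut behind the carrier. I'll ease off, release and retreat upward.

Request:
move_arm(moves=[[0,-0.001,0.001,0,0,0,15],[0,-0.002,0.001,0,0,0,15],[0,-0.002,0.001,0,0,0,30],[0,-0.002,0.001,0,0,0,45],[0,-0.002,0,0,0,0,55],[0,-0.002,0,0,0,0,55],[0,-0.002,-0.02,0,0,0,55],[0,-0.002,-0.08,0,0,0,55],[0,-0.002,-0.2,0,0,0,55],[0,-0.002,-0.3,0,0,0,55]])

```text
time_s: 20.1
position: [641.3, 14.9, 145.3]
tool_rot: [0.0, 0.79, 0.614, 0.0]
wrist_force: [-0.7, -0.5, -0.1]
finger_gap: 55.0
grip_force: 0.0
```

```bash
python3 p.py w11
python3 - <<'E'
from h import *
c,d=look();m=(d[:,2]>36)&(d[:,2]<42)&(abs(d[:,0]-65)<45)&(abs(d[:,1]-1)<12)
q=d[m];print(np.percentile(q[:,0],[1,99]))
m=(d[:,2]>78)&(d[:,2]<95)&(abs(d[:,0]-65)<25)&(abs(d[:,1])<25)
print(m.sum(),cv2.minAreaRect(d[m][:,:2].astype(np.float32)),d[m][:,2].mean())
E
```

```text
t 20.1 dock x,y,z 66.58 3.27 145.34 yaw -0.01 Fdock -0.5 -0.7 -0.1 T [-0.02 -0.06 -0.01] gap 55.0 0.0
-22 40 [39.  41.1 43. ]
-16 24 [37.4 37.9 38.8]
-10 27 [35.7 36.4 37.2]
-4 26 [34.  34.6 35.4]
2 27 [32.4 33.1 33.7]
8 27 [30.4 31.4 32. ]
14 25 [29.  29.5 30.4]
20 28 [27.  28.  28.8]
26 24 [25.5 26.3 27. ]
32 25 [23.6 24.2 25.4]
38 22 [23.8 24.  24.3]
44 22 [23.8 24.  24.3]
[30.49862664 99.50166308]
1155 ((64.92535400390625, 1.2929439544677734), (21.69142723083496, 21.91834831237793), 89.87899780273438) 88.73864744333058
```

View pics/w11.png

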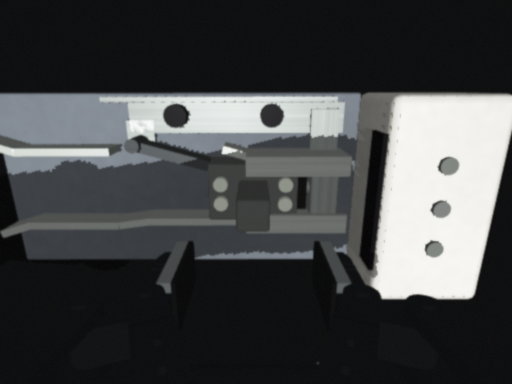

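The wrist view shows the carrier latched: post at (253,207), caps under the lips, and the pawl back at its original line with its nose at the carrier's rear (210,160). The gripper is clear, so I'm handing in.

```bash
python3 -c "
from rig import ctrl
print(ctrl.hand_in())"
```

```text
the job is handed in; nothing more can be done
None
```

The carrier is in the dock with the pawl shut behind it. I let go, backed the arm clear and handed the job in at about 20 s of the 72 s allowed. The highest dock-axis force I read while sliding was about 12 N, and no verdict came back.

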